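# Roll the microscope column into its V-rest

### The job

Roll the round metal column along the bench by pushing its side, over the ramp and into the groove of the V-rest, then push it along the groove until its end is up against the end stop. Only push with the fingers: do not grip or lift the column, and leave the flat bar and everything else on the bench where it is. Finish clear of everything.

Things in the scene. Friction and masses are not known exactly. Their poses are not given: they have to be found in the camera images.
- column: Spare microscope stand column: plain polished round aluminium bar, 40 mm diameter, 170 mm long, about 0.5 kg, loose on the bench and free to roll; a dark line runs along its side. Origin at its centre, on its axis; its x runs along the bar, its z is up at the start and turns as it rolls. It starts beside one ramp of the V-rest (its centre 145 to 195 mm to one side of the groove), within 12 degrees of parallel.
- vrest: Low steel V-rest fixed to the bench. Origin at bench height in the middle of its groove; x along the groove towards the end stop, y across, z up. Same on both sides: a ramp climbs from the bench at y = 97 mm to a crest 10 mm high at y = 17 mm, then the 45 degree face of the V falls to the middle. Groove and ramps span x = -80 to +80 mm; the -x end is open.
- vrest_seat (a point): Where the column's centre belongs: seated in the groove, end against the stop; 21 mm above the bench, 5 mm from the V-rest's origin towards its open end. The column then sticks 10 mm out of the open end. At the start its centre lies 25 to 45 mm further towards the open end.
- vrest_stop (a point): Centre of the end stop's flat face, 21 mm above the bench, at x = +80 mm of the V-rest. The stop is a block 50 mm wide and 46 mm high.
- flatbar: Flat square-edged aluminium bar, 170 x 50 x 20 mm, with a dark screw hole near each end, lying on the bench on the other side of the V-rest from the column; to be left alone. Origin at its centre, x along it.
- dish: Covered round glass dish, 66 mm diameter, 19 mm high, beyond the V-rest's end stop; leave alone. Origin under its centre.
- jar: Small amber jar, 54 mm diameter, 62 mm high, beyond the V-rest's end stop; leave alone. Origin under its centre.
- reagent: Brown bottle with black cap, 70 mm diameter, 150 mm high, standing on the left; leave alone. Origin under its centre.
- slidebox: White slide box, 100 x 80 x 32 mm, on the right; leave alone. Origin under its centre.
- driver: Screwdriver lying on the left, near the robot's side; leave alone.
There are look-alikes about, which are no part of the job. Leave any brown or pink look-alike of the column alone.

How it is judged:
On the way:
1. the column has rolled at least a quarter turn along the bench beside the V-rest (angle between column's own z axis and vertical above 1.57 rad and height (world z) of column below 0.035 m and (y of column in the frame of vrest above 0.03 m or y of column in the frame of vrest below -0.03 m)), for 0.05 s.
At the end, for the whole second after the job is handed in: The column lies at rest down in the groove (axis within 3 mm of the groove's middle and of its seated height, within 0.05 rad of parallel), its end within 5 mm of the end stop (y of column in the frame of vrest between -0.003 and 0.003 m and x of column in the frame of vrest between -0.01 and 0 m and z of column in the frame of vrest between 0.0183 and 0.0243 m and angle between the x axis of column and the x axis of vrest, either way round below 0.05 rad and linear speed of column below 0.01 m/s and angular speed of column below 0.2 rad/s); the robot touches nothing.
It fails at once if the column is lifted (its axis more than 40 mm above the bench; rolling over the crest needs 30 mm) (height (world z) of column above 0.04 m).
It fails at once if the column is tipped up by more than 15 degrees (angle between column's own x axis and vertical below 1.309 rad or angle between column's own x axis and vertical above 1.833 rad).
It fails at once if the flat bar is moved more than 15 mm (distance of flatbar from where it was at the start of the episode above 0.015 m).
It fails at once if another thing on the bench (dish, jar, brown bottle, slide box, screwdriver) is moved more than 15 mm (distance of any of dish, jar, reagent, slidebox, driver from where it was at the start of the episode above 0.015 m).
It also fails if it takes over 64 s, if anything falls off the work surface, if the arm or the gripper's body presses on something with over 40 N, if the wrist force passes 120 N, or if a joint passes its speed limit or range.

### The arm

A 6-joint arm with a two-finger parallel gripper is mounted at the origin on the work surface. World frame = base frame: x ahead of the robot, y to its left, z up, the work surface at z = 0. Lengths are in m, angles in rad, forces in N, time in s.
With the tool pointing down it reaches from about 0.35 to 0.925 m from the base axis. Payload 6.4 kg.
Tool frame: the origin (TCP) lies midway between the tips of the shut fingers; the grasp point (between the pads) lies 19 mm behind it; x points along the fingers, z is the direction in which the jaws open and shut, and the axes are right-handed (so a half turn about x gives the same grasp; the last joint's range is limited). The gripper opens to 85 mm and grips with 20 to 120 N. Pads are 22 mm wide; open, the fingers measure 114 mm over their backs; the gripper's body (76 mm by 85 mm) begins 54 mm behind the grasp point. The pads swing forward as they close: fully open they stand 13 mm farther back than shut.
Start: joints at [-1.511, 0.245, 1.558, -0, 1.339, -0.174], TCP at [0.151, -0.632, 0.231] pointing down, gripper open.
Joint ranges: [-3.13, 3.13], [-1.02, 2.26], [0.13, 2.54], [-0.95, 4.09], [0.21, 2.88], [-2.74, 2.74]. Speed limits (rad/s): [2.57, 2.57, 3.14, 3.14, 3.14, 3.14].

### API

Orientations are given as a rotation vector (axis times angle).
In Python, from workcell import r, optics gives the robot as it stands.
- The arm moves only by the tool arm_command, never from a script. Its argument "commands" is a list of rows, each a list of 7 numbers: the shift along the tool's x, y, z in m, then the turn, a rotation vector about the tool's x, y, z in degrees, then the closure, from -1 (fully open) to 1 (shut). A call has 1 to 10 rows; each row is the pose to reach, as a shift and turn from the pose commanded when the call began, along the tool's axes at that moment; what a row does not reach only later rows make up. A row lasts 1/12 s, in which the tool goes at most 41.7 mm and 7.16 degrees, less where a joint would pass 70% of its speed; a pose out of reach is approached as far as the arm can. A call with a gripper value outside its range is refused whole. The fingers move at their own pace and stop on an object; "grip_force" is the grip in N (left out, the last holds). Time passes only in rows, so rows that repeat a pose let the fingers close. It gives the time, the measured TCP pose, the force and the opening at its end, in the units of the state.
- r.get_obs(): the state, without advancing time (a new reading comes with each control period).
- optics.get_image(name): name is "scene" or "top" or "wrist"; returns the picture (384x512x3 uint8, red, green, blue); there is no depth.
- optics.calibration(name): a dict with "fx", "fy", "cx", "cy" (pixels), "extrinsics" (4x4, takes a point from camera to world coordinates). Camera axes: x right, y down, z forward; pixel columns grow to the right and rows downward; lengths in m; the calibration is good to about 2 mm. A picture is of the moment at which its call begins: read the wrist's pose just before it. calibration takes no time and is no camera call; for the wrist camera it gives the pose at the moment of the call.
- r.job_done(): hands the job in, once; it reports no verdict.
The state is a dict: "time": time; "joint_pos": joint angles; "joint_velocities": joint speeds; "joint_efforts": joint torques, N m; "eef_pos": TCP position; "tool_rot": TCP orientation; "force": force on the tool from outside, world axes, zero at the start; "moment": the same for the moment, N m; "opening": opening from 0.0 (shut) to 1.0 (fully open).
Only numpy, scipy, OpenCV 4.12 (cv2) and the standard library are available. Lean on these libraries where they do the work, as an engineer would, in place of code of your own. Each camera call takes 0.05 s, during which the arm holds its last target. There are 200 camera calls.

## Working session

There is one attempt and no reset: what is moved stays moved. The work goes in short steps, Python scripts to look and compute and a tool call to move; the robot and the scene stay as the last step left them, time stands still between calls to the robot, and variables do not carry over. Pictures are saved under pics/ and viewed, about 8 in all and at most 12, crops included, and the job is handed in when it is done.

Besides the shell and the picture viewer there is one more tool, called after "Emit:" in YAML: its name, and indented under it one key for each argument. arm_command: Moves the arm, as the interface text tells. Its arguments: {"type":"object","properties":{"commands":{"type":"array","items":{"type":"array","items":{"type":"number"}}},"grip_force":{"type":"number"}},"required":["commands"]}

```bash
mkdir -p pics; ls
python3 - <<'E'
from workcell import r, optics
import cv2,numpy as np
np.set_printoptions(precision=4,suppress=True)
o=r.get_obs();print(o['time'],o['eef_pos'],o['tool_rot'],o['force'],o['opening'])
for n in('scene','top'):
    c=optics.calibration(n);print(n,c['fx'],c['cx'],c['cy']);print(np.array(c['extrinsics']))
    im=optics.get_image(n);cv2.imwrite(f'pics/{n}0.png',im[:,:,::-1])
E
```

```text
pics
0.0 [ 0.1506 -0.6317  0.2302] [ 1.0367  1.3121 -1.0342] [0.6514 0.3693 0.3768] 1.0006355868751415
scene 416.7043527040024 259.7147982805297 199.77250043508465
[[ 0.1797  0.5405 -0.822   1.7485]
 [ 0.9835 -0.0788  0.1631 -0.252 ]
 [ 0.0233 -0.8377 -0.5457  0.8774]
 [ 0.      0.      0.      1.    ]]
top 433.9839347506173 257.8181909197413 198.49661849495263
[[ 0.0188 -0.9874  0.1574  0.3434]
 [-0.9998 -0.019   0.0008  0.0035]
 [ 0.0022 -0.1574 -0.9875  1.2365]
 [ 0.      0.      0.      1.    ]]
```

View pics/top0.png

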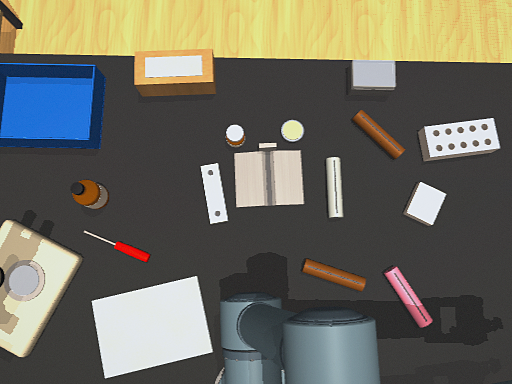

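View pics/scene0.png

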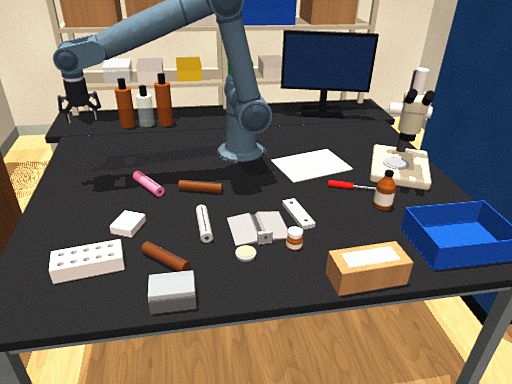

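```bash
cat > h.py <<'E'
import cv2,numpy as np
from workcell import r,optics
np.set_printoptions(precision=4,suppress=True)
def ray(c,uv,z):
    uv=np.atleast_2d(uv).astype(float);E=np.array(c['extrinsics'])
    d=np.c_[(uv[:,0]-c['cx'])/c['fx'],(uv[:,1]-c['cy'])/c['fy'],np.ones(len(uv))]@E[:3,:3].T
    return E[:3,3]+d*((z-E[2,3])/d[:,2])[:,None]
def proj(c,p):
    E=np.linalg.inv(c['extrinsics']);q=E[:3,:3]@np.array(p)+E[:3,3]
    return np.array([c['fx']*q[0]/q[2]+c['cx'],c['fy']*q[1]/q[2]+c['cy']])
E
python3 - <<'E'
from h import *
im=cv2.imread('pics/top0.png');c=optics.calibration('top')
x0,y0,x1,y1=190,110,370,240
cr=im[y0:y1,x0:x1]
g=cr.max(2); m=(g>95).astype(np.uint8)
n,l,s,ce=cv2.connectedComponentsWithStats(m)
vis=cv2.resize(cr,None,fx=4,fy=4,interpolation=cv2.INTER_CUBIC)
for i in range(1,n):
    if s[i,4]<80: continue
    cs,_=cv2.findContours((l==i).astype(np.uint8),cv2.RETR_EXTERNAL,cv2.CHAIN_APPROX_NONE)
    R=cv2.minAreaRect(cs[0]); b=cv2.boxPoints(R)
    cv2.drawContours(vis,[np.int32((b+.5)*4)],0,(0,0,255),1)
    bw=b+[x0,y0]
    for z in(0,.02):print(i,s[i,4],'z',z,'ctr',ray(c,np.add(R[0],[x0,y0]),z)[0,:2],'box',ray(c,bw,z)[:,:2].ravel())
cv2.imwrite('pics/crop.png',vis)
E
```

```text
1 207 z 0 ctr [ 0.7813 -0.3096] box [ 0.7914 -0.2741  0.8184 -0.2999  0.7711 -0.345   0.7445 -0.3192]
1 207 z 0.02 ctr [ 0.7742 -0.3045] box [ 0.7842 -0.2696  0.8108 -0.2949  0.7642 -0.3393  0.738  -0.314 ]
2 407 z 0 ctr [ 0.7462 -0.0928] box [ 0.7779 -0.0599  0.7792 -0.1253  0.7147 -0.1254  0.7134 -0.0606]
2 407 z 0.02 ctr [ 0.7397 -0.0912] box [ 0.7709 -0.0589  0.7722 -0.1232  0.7087 -0.1234  0.7074 -0.0596]
3 349 z 0 ctr [0.729  0.0769] box [0.7623 0.106  0.7634 0.0497 0.6961 0.0481 0.695  0.104 ]
3 349 z 0.02 ctr [0.7228 0.0758] box [0.7555 0.1044 0.7566 0.0489 0.6904 0.0474 0.6893 0.1023]
4 84 z 0 ctr [ 0.7004 -0.021 ] box [ 0.706   0.0041  0.707  -0.0459  0.6949 -0.0461  0.6939  0.0039]
4 84 z 0.02 ctr [ 0.6947 -0.0206] box [ 0.7002  0.0041  0.7011 -0.0451  0.6892 -0.0453  0.6882  0.0039]
5 3697 z 0 ctr [ 0.6022 -0.0253] box [ 0.6782  0.079   0.6908 -0.1203  0.5277 -0.1276  0.5155  0.0678]
5 3697 z 0.02 ctr [ 0.598  -0.0248] box [ 0.6728  0.0778  0.6852 -0.1183  0.5247 -0.1255  0.5127  0.0667]
6 857 z 0 ctr [ 0.5792 -0.2162] box [ 0.6669 -0.1915  0.6699 -0.2337  0.4933 -0.2403  0.4905 -0.1991]
6 857 z 0.02 ctr [ 0.5754 -0.2126] box [ 0.6617 -0.1884  0.6646 -0.2298  0.4909 -0.2364  0.4881 -0.1958]
7 1070 z 0 ctr [0.5543 0.1321] box [0.6346 0.1764 0.6452 0.1238 0.4755 0.0888 0.4653 0.1403]
7 1070 z 0.02 ctr [0.5508 0.1301] box [0.6299 0.1736 0.6404 0.1218 0.4734 0.0874 0.4633 0.1381]
```

View pics/crop.png

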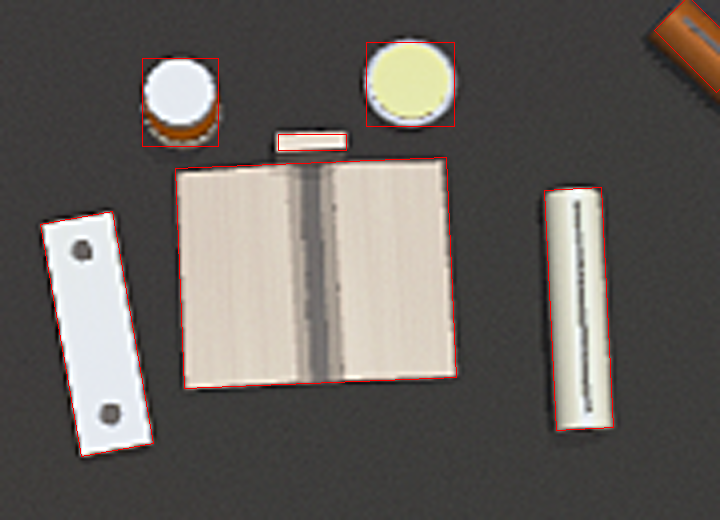

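The target is the light metal bar with the dark line, at about (334,187) in the top view. The other candidates are brown (378,134), brown (334,275) and pink (408,297). Only the light one is metal-coloured and beside a V-rest ramp, parallel to it, and the crop confirms it.

```bash
cat >> h.py <<'E'
from scipy.spatial.transform import Rotation as R
VO=np.array([.602,-.0253]);YAW=np.radians(3.6)
vx=np.array([np.cos(YAW),np.sin(YAW)]);vy=np.array([-vx[1],vx[0]])
def v2w(x,y):return VO+x*vx+y*vy
def w2v(p):d=np.array(p)[:2]-VO;return np.array([d@vx,d@vy])
def go(x,y,z,s=1):
    "tool shift(mm) and turn(deg) to the V-rest-frame point, z axis along s*vx"
    o=r.get_obs();T=R.from_rotvec(o['tool_rot']);p=np.r_[v2w(x,y),z]
    Z=np.r_[s*vx,0];X=np.array([0,0,-1.]);G=R.from_matrix(np.c_[X,np.cross(Z,X),Z])
    print(o['time'],'shift mm',1000*T.inv().apply(p-o['eef_pos']),'turn',np.degrees((T.inv()*G).as_rotvec()),'j6',o['joint_pos'][5],'F',o['force'],'tcpV',w2v(o['eef_pos']),o['eef_pos'][2])
E
python3 - <<'E'
from h import *
print(R.from_rotvec(r.get_obs()['tool_rot']).as_matrix())
go(-.038,-.250,.10);go(-.038,-.25,.1,-1)
o=r.get_obs();print(o['joint_pos'])
c=optics.calibration('top')
im=cv2.imread('pics/top0.png')
for v in(160,180,200):
    print(v,im[v,255:285].mean(1).astype(int))
E
```

```text
[[-0.0001  0.9728  0.2317]
 [ 0.0018  0.2317 -0.9728]
 [-1.      0.0003 -0.0017]]
0.1 shift mm [ 130.8726  499.6179 -245.2989] turn [-80.205   -0.0693  -0.0865] j6 -0.17408292837023878 F [ 1.2779  0.0662 -0.4279] tcpV [-0.4886 -0.577 ] 0.230271336909191
0.1 shift mm [ 130.8726  499.6179 -245.2989] turn [99.795  -0.0906  0.0726] j6 -0.17408292837023878 F [ 1.2779  0.0662 -0.4279] tcpV [-0.4886 -0.577 ] 0.230271336909191
[-1.5111  0.2458  1.5589  0.      1.3387 -0.1741]
160 [204 207 204 209 208 210 189 162 162 170 128 108 107 108 103 152 162 153
 178 208 208 207 207 206 207 205 203 207 207 206]
180 [202 205 206 204 209 206 207 202 169 161 170 129 105 110 111 108 151 161
 153 161 207 214 210 212 209 208 208 206 206 206]
200 [206 204 206 209 206 209 206 208 206 172 160 174 129 107 114 115 111 152
 160 153 165 207 217 213 216 214 214 210 210 207]
```

Emit:
arm_command:
  commands:
    - [0.0,0.042,-0.02,-7,0,0,-1]
    - [0.0,0.083,-0.04,-14,0,0,-1]
    - [0.0,0.124,-0.06,-21,0,0,-1]
    - [0.0,0.165,-0.08,-28,0,0,-1]
    - [0.0,0.2,-0.1,-35,0,0,-1]
    - [0.0,0.235,-0.12,-42,0,0,-1]
    - [0.02,0.27,-0.135,-49,0,0,-1]
    - [0.04,0.305,-0.15,-56,0,0,-1]
    - [0.05,0.34,-0.17,-63,0,0,-1]
    - [0.06,0.375,-0.185,-69,0,0,-1]

```text
time: 0.93
eef_pos: [0.4636, -0.3707, 0.173]
tool_rot: [0.101, 1.57, -0.099]
force: [-0.4, -0.6, 0.5]
opening: 0.997
```

Run:
```python
from h import *
c=optics.calibration('top')
print('groove',*[w2v(p) for p in ray(c,[[267.4,160],[268.6,180],[269.8,200]],.01)])
go(-.038,-.250,.10)
```

```text
groove [0.0507 0.0009] [-0.0085  0.0003] [-0.067  -0.0004]
0.9333 shift mm [ 73.0038 107.413  103.4836] turn [-10.8844  -0.0807  -0.0843] j6 -0.7382017412593911 F [-0.3801 -0.6322  0.4666] tcpV [-0.1598 -0.3361] 0.17302024941921462
```

Emit:
arm_command:
  commands:
    - [0.02,0.027,0.026,-5,0,0,-1]
    - [0.04,0.054,0.052,-10.9,0,0,-1]
    - [0.06,0.08,0.08,-10.9,0,0,-1]
    - [0.073,0.1,0.104,-10.9,0,0,-1]
    - [0.073,0.1,0.104,-10.9,0,0,-1]
    - [0.073,0.1,0.104,-10.9,0,0,-1]

```text
time: 1.43
eef_pos: [0.5794, -0.2856, 0.0996]
tool_rot: [-0.046, 1.573, 0.049]
force: [-0.9, 0.3, 0.9]
opening: 0.999
```

Run:
```python
from h import *
go(-.038,-.250,.005)
a=optics.get_image('wrist');b=optics.get_image('top')
b=cv2.resize(b[110:240,190:390],(600,390))
cv2.imwrite('pics/w1.png',np.vstack([cv2.resize(a,(280,210)),np.zeros((0,280,3),np.uint8)])[:,:,::-1]);
cv2.imwrite('pics/wt1.png',np.vstack([np.pad(cv2.resize(a,(280,210)),((0,0),(0,320),(0,0))),b])[:,:,::-1])
```

```text
1.4333 shift mm [94.5751  8.2124  1.1279] turn [-0.1378 -0.1594 -0.1172] j6 -0.6934480434472364 F [-0.9488  0.2639  0.8865] tcpV [-0.0389 -0.2584] 0.09956091778147015
```

View pics/wt1.png

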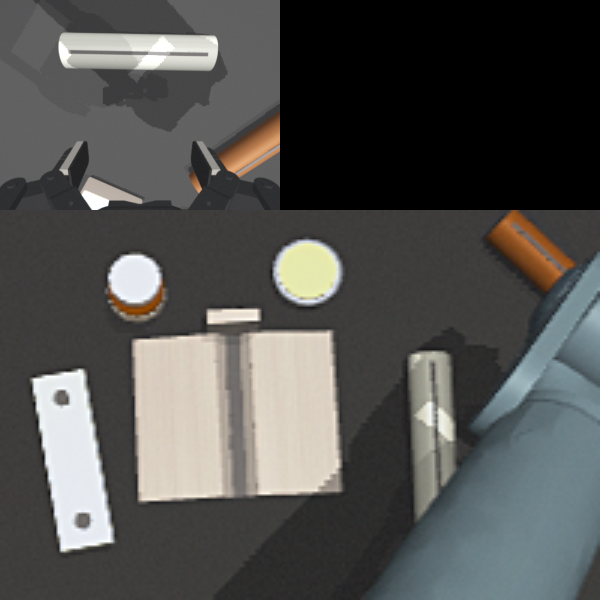

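Emit:
arm_command:
  commands:
    - [0.03,0.003,0,0,0,0,-1]
    - [0.06,0.006,0,0,0,0,-1]
    - [0.085,0.01,0,0,0,0,-1]
    - [0.099,0.014,0,0,0,0,-1]
    - [0.099,0.018,0,0,0,0,-1]
    - [0.099,0.022,0,0,0,0,-1]
    - [0.099,0.026,0,0,0,0,-1]
    - [0.099,0.03,0,0,0,0,-1]
    - [0.099,0.034,0,0,0,0,-1]
    - [0.099,0.038,0,0,0,0,-1]

```text
time: 2.37
eef_pos: [0.5779, -0.2496, 0.004]
tool_rot: [-0.046, 1.568, 0.044]
force: [0.3, -0.1, 0.3]
opening: 1.0
```

Emit:
arm_command:
  commands:
    - [0,0.004,0,0,0,0,-1]
    - [0,0.008,0,0,0,0,-1]
    - [0,0.012,0,0,0,0,-1]
    - [0,0.016,0,0,0,0,-1]
    - [0,0.019,0,0,0,0,-1]
    - [0,0.022,0,0,0,0,-1]
    - [0,0.025,0,0,0,0,-1]
    - [0,0.028,0,0,0,0,-1]
    - [0,0.031,0,0,0,0,-1]
    - [0,0.034,0,0,0,0,-1]

```text
time: 3.2
eef_pos: [0.5752, -0.2154, 0.0026]
tool_rot: [-0.045, 1.57, 0.045]
force: [0.2, -0.1, 0.3]
opening: 1.004
```

Run:
```python
from h import *
go(-.038,-.150,.0)
a=optics.get_image('wrist')
cv2.imwrite('pics/w2.png',a[:,:,::-1])
```

```text
3.2 shift mm [ 2.5988 38.0743  0.5113] turn [-0.3074 -0.0025  0.001 ] j6 -0.6001709313527723 F [ 0.2112 -0.1222  0.3499] tcpV [-0.0387 -0.1881] 0.0025994913210505427
```

View pics/w2.png

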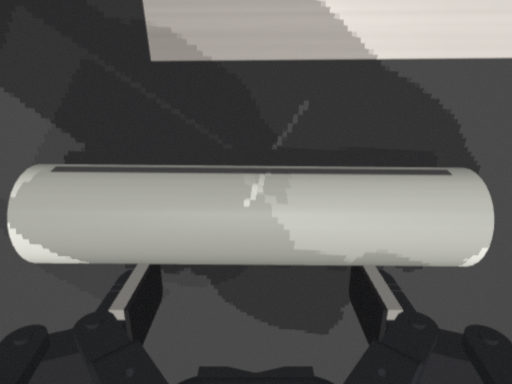

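Emit:
arm_command:
  commands:
    - [0,0.0035,0,0,0,0,-1]
    - [0,0.007,0,0,0,0,-1]
    - [0,0.0105,0,0,0,0,-1]
    - [0,0.014,0,0,0,0,-1]
    - [0,0.0175,0,0,0,0,-1]
    - [0,0.021,0,0,0,0,-1]
    - [0,0.0245,0,0,0,0,-1]
    - [0,0.028,0,0,0,0,-1]
    - [0,0.0315,0,0,0,0,-1]
    - [0,0.035,0,0,0,0,-1]

```text
time: 4.08
eef_pos: [0.5732, -0.1803, 0.0026]
tool_rot: [-0.045, 1.57, 0.045]
force: [-0.2, -0.2, -1.1]
opening: 1.001
```

Emit:
arm_command:
  commands:
    - [0,0.0035,0,0,0,0,-1]
    - [0,0.007,0,0,0,0,-1]
    - [0,0.0105,0,0,0,0,-1]
    - [0,0.014,0,0,0,0,-1]
    - [0,0.0175,0,0,0,0,-1]
    - [0,0.021,0,0,0,0,-1]
    - [0,0.0245,0,0,0,0,-1]
    - [0,0.028,0,0,0,0,-1]
    - [0,0.0315,0,0,0,0,-1]
    - [0,0.035,0,0,0,0,-1]

```text
time: 4.92
eef_pos: [0.5716, -0.1459, 0.0031]
tool_rot: [-0.046, 1.569, 0.044]
force: [0.5, -1.8, 1.8]
opening: 0.999
```

Run:
```python
from h import *
go(-.038,-.048,.002)
a=optics.get_image('wrist')
cv2.imwrite('pics/w3.png',a[:,:,::-1])
```

```text
4.9167 shift mm [ 1.0004 70.4644 -0.4656] turn [-0.306   0.0539  0.049 ] j6 -0.49910923842721017 F [ 0.5045 -1.8265  1.798 ] tcpV [-0.0379 -0.1185] 0.0030610078455063326
```

View pics/w3.png

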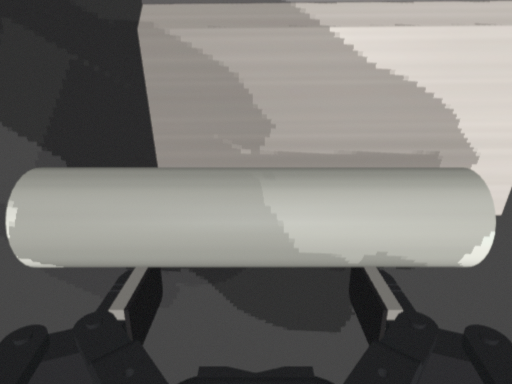

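Emit:
arm_command:
  commands:
    - [0,0.0035,0,0,0,0,-1]
    - [0,0.007,0,0,0,0,-1]
    - [0,0.0105,0,0,0,0,-1]
    - [0,0.014,0,0,0,0,-1]
    - [0,0.0175,0,0,0,0,-1]
    - [0,0.021,0,0,0,0,-1]
    - [0,0.0245,0,0,0,0,-1]
    - [0,0.028,0,0,0,0,-1]
    - [0,0.0315,0,0,0,0,-1]
    - [0,0.035,0,0,0,0,-1]

```text
time: 5.8
eef_pos: [0.5691, -0.1105, 0.0026]
tool_rot: [-0.045, 1.57, 0.045]
force: [0.4, -2.6, 1.8]
opening: 1.001
```

Emit:
arm_command:
  commands:
    - [0,0.0025,0,0,0,0,-1]
    - [0,0.005,0,0,0,0,-1]
    - [0,0.0075,0,0,0,0,-1]
    - [0,0.01,0,0,0,0,-1]
    - [0,0.0125,0,0,0,0,-1]
    - [0,0.015,0,0,0,0,-1]
    - [0,0.0175,0,0,0,0,-1]
    - [0,0.02,0,0,0,0,-1]
    - [0,0.0225,0,0,0,0,-1]
    - [0,0.025,0,0,0,0,-1]

```text
time: 6.63
eef_pos: [0.5677, -0.0856, 0.0026]
tool_rot: [-0.045, 1.57, 0.045]
force: [-0.2, -2.6, 1.6]
opening: 1.0
```

Emit:
arm_command:
  commands:
    - [0,0.0015,0,0,0,0,-1]
    - [0,0.003,0,0,0,0,-1]
    - [0,0.0045,0,0,0,0,-1]
    - [0,0.006,0,0,0,0,-1]
    - [0,0.0075,0,0,0,0,-1]
    - [0,0.009,0,0,0,0,-1]
    - [0,0.0105,0,0,0,0,-1]
    - [0,0.012,0,0,0,0,-1]
    - [0,0.0135,0,0,0,0,-1]
    - [0,0.0145,0,0,0,0,-1]

```text
time: 7.47
eef_pos: [0.5665, -0.0709, 0.0023]
tool_rot: [-0.045, 1.571, 0.046]
force: [-0.3, -1.1, 0.1]
opening: 1.0
```

Run:
```python
from h import *
go(-.038,-.048,.002)
a=optics.get_image('wrist')
cv2.imwrite('pics/w4.png',a[:,:,::-1])
```

```text
7.4667 shift mm [ 0.3362 -4.7103  0.2731] turn [-0.293  -0.0401 -0.0302] j6 -0.38101858353506274 F [-0.3375 -1.0996  0.1457] tcpV [-0.0382 -0.0433] 0.002338825539748443
```

View pics/w4.png

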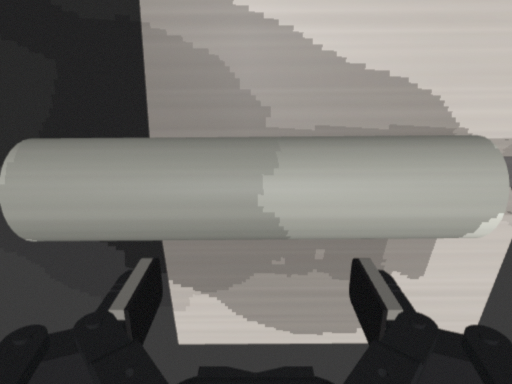

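Emit:
arm_command:
  commands:
    - [0,-0.005,0,0,0,0,-1]
    - [0,-0.015,0,0,0,0,-1]
    - [0,-0.025,0,0,0,0,-1]
    - [-0.03,-0.03,0,0,0,0,-1]
    - [-0.07,-0.03,0,0,0,0,-1]
    - [-0.1,-0.03,-0.03,7,0,0,1]
    - [-0.1,-0.02,-0.065,14,0,0,1]
    - [-0.1,-0.01,-0.1,21,0,0,1]
    - [-0.1,0,-0.13,28,0,0,1]
    - [-0.1,0.01,-0.16,35,0,0,1]

```text
time: 8.35
eef_pos: [0.4052, -0.0712, 0.1027]
tool_rot: [0.439, 1.525, -0.439]
force: [0.0, -0.2, 1.0]
opening: 0.296
```

```bash
cat >> h.py <<'E'
def top():
    c=optics.calibration('top');im=optics.get_image('top')
    return c,im,cv2.resize(im[120:235,190:350],(800,575),interpolation=cv2.INTER_CUBIC)[:,:,::-1]
E
python3 - <<'E'
from h import *
c,im,v=top();cv2.imwrite('pics/t5.png',v)
go(-.17,0,.1)
E
```

```text
8.4 shift mm [ 0.0048 45.0437 10.7029] turn [-35.9164  -0.4412  -0.0593] j6 0.11341729102360078 F [-0.3378  0.958  -2.5159] tcpV [-0.2051 -0.0302] 0.1001468885507293
```

View pics/t5.png

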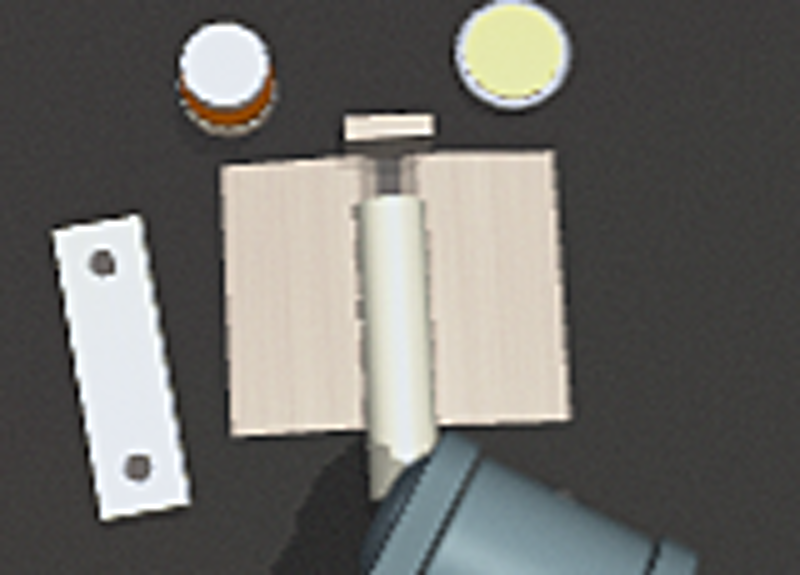

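Emit:
arm_command:
  commands:
    - [0,0.005,0,7,0,0,1]
    - [0,0.01,0.002,14,0,0,1]
    - [0,0.018,0.004,21,0,0,1]
    - [0,0.026,0.006,28,0,0,1]
    - [0,0.034,0.008,35,0,0,1]
    - [0,0.042,0.01,42,0,0,1]
    - [0,0.045,0.0107,49,0,0,1]
    - [0,0.045,0.0107,54,0,0,1]
    - [0,0.045,0.0107,54,0,0,1]
    - [0,0.045,0.0107,54,0,0,1]

```text
time: 9.23
eef_pos: [0.4395, -0.0386, 0.1028]
tool_rot: [1.153, 1.244, -1.153]
force: [-0.6, 0.2, 0.0]
opening: 0.0
```

Run:
```python
from h import *
go(-.15,0,.010)
c,im,v=top()
print('front end',w2v(ray(c,[[268.6,159]],.03)[0]))
a=optics.get_image('wrist');cv2.imwrite('pics/w6.png',a[:,:,::-1])
```

```text
9.2333 shift mm [92.7634 13.0368 -2.9351] turn [-89.21     0.0166  -0.0014] j6 1.1485254869007844 F [-0.5618  0.2454  0.041 ] tcpV [-0.163  -0.0031] 0.1027612787519142
front end [ 0.0485 -0.0019]
```

View pics/w6.png

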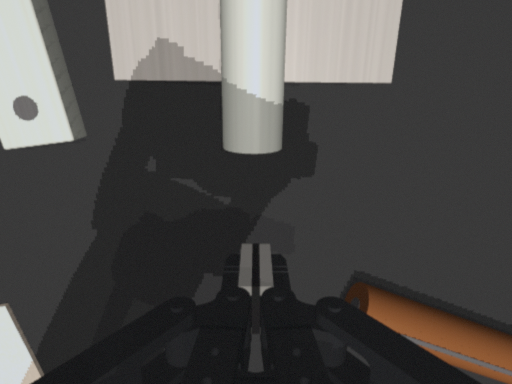

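Emit:
arm_command:
  commands:
    - [0.03,0,-0.003,0,0,0,1]
    - [0.06,0,-0.003,0,0,0,1]
    - [0.085,0,-0.003,0,0,0,1]
    - [0.093,0,-0.003,0,0,0,1]
    - [0.093,0.005,-0.003,0,0,0,1]
    - [0.093,0.01,-0.003,0,0,0,1]
    - [0.093,0.015,-0.003,0,0,0,1]
    - [0.093,0.02,-0.003,0,0,0,1]
    - [0.093,0.022,-0.003,0,0,0,1]
    - [0.093,0.024,-0.003,0,0,0,1]

```text
time: 10.17
eef_pos: [0.4643, -0.0334, 0.0106]
tool_rot: [1.154, 1.242, -1.152]
force: [-0.2, -0.0, 0.3]
opening: -0.001
```

Emit:
arm_command:
  commands:
    - [0,0.003,0,0,0,0,1]
    - [0,0.006,0,0,0,0,1]
    - [0,0.009,0,0,0,0,1]
    - [0,0.012,0,0,0,0,1]
    - [0,0.015,0,0,0,0,1]
    - [0,0.018,0,0,0,0,1]
    - [0,0.021,0,0,0,0,1]
    - [0,0.024,0,0,0,0,1]
    - [0,0.026,0,0,0,0,1]
    - [0,0.028,0,0,0,0,1]

```text
time: 11.0
eef_pos: [0.4911, -0.0311, 0.0095]
tool_rot: [1.154, 1.244, -1.154]
force: [-2.5, -1.0, 0.1]
opening: -0.0
```

Run:
```python
from h import *
go(-.102,0,.010)
c,im,v=top();cv2.imwrite('pics/t7.png',v)
g=im.max(2);print(g[148:166,264:273])
```

```text
11.0 shift mm [-0.5064  8.9772  1.3266] turn [-89.2989  -0.0043   0.0067] j6 1.2018306334397135 F [-2.4596 -1.0454  0.1195] tcpV [-0.111   0.0012] 0.009494690591434183
[[ 64  70  70  72  72  76  76  77  79]
 [ 81  78  79  78  78  79  82  81  82]
 [ 70  68  63  63  60  61  59  62  61]
 [153 205 242 255 255 255 250 233 211]
 [234 240 242 241 241 240 234 227 222]
 [224 230 233 236 237 234 229 223 216]
 [222 230 234 234 236 234 229 224 217]
 [221 230 234 234 236 235 229 223 219]
 [220 228 233 234 237 235 229 223 218]
 [220 228 234 234 235 235 230 224 219]
 [219 228 232 234 236 235 230 225 219]
 [218 227 234 234 236 235 230 224 220]
 [219 225 233 235 235 235 230 225 221]
 [217 227 233 235 236 235 231 225 221]
 [217 226 233 234 236 235 231 225 222]
 [215 225 232 234 236 235 232 226 220]
 [216 225 232 234 235 234 231 225 221]
 [213 226 231 233 234 234 233 228 222]]
```

Emit:
arm_command:
  commands:
    - [0,0.001,0,0,0,0,1]
    - [0,0.002,0,0,0,0,1]
    - [0,0.003,0,0,0,0,1]
    - [0,0.004,0,0,0,0,1]
    - [0,0.005,0,0,0,0,1]
    - [0,0.006,0,0,0,0,1]

```text
time: 11.55
eef_pos: [0.497, -0.0306, 0.0096]
tool_rot: [1.154, 1.244, -1.154]
force: [-2.7, -0.4, -0.7]
opening: -0.001
```

Emit:
arm_command:
  commands:
    - [0,0.001,0,0,0,0,1]
    - [0,0.002,0,0,0,0,1]

```text
time: 11.72
eef_pos: [0.499, -0.0305, 0.0096]
tool_rot: [1.154, 1.244, -1.154]
force: [-2.5, -1.0, 0.9]
opening: -0.004
```

Emit:
arm_command:
  commands:
    - [0,0.0007,0,0,0,0,1]
    - [0,0.0014,0,0,0,0,1]

```text
time: 11.88
eef_pos: [0.5, -0.0304, 0.0096]
tool_rot: [1.153, 1.245, -1.155]
force: [-6.5, -2.3, 4.5]
opening: 0.001
```

Emit:
arm_command:
  commands:
    - [0,0.0007,0,0,0,0,1]
    - [0,0.0014,0,0,0,0,1]

```text
time: 12.05
eef_pos: [0.4999, -0.0302, 0.0093]
tool_rot: [1.151, 1.248, -1.157]
force: [-11.6, -3.2, 7.3]
opening: 0.008
```

Motion has stopped and the force is rising, so the column is against the stop. I'll back off and retreat.

Emit:
arm_command:
  commands:
    - [0,-0.003,0,0,0,0,1]
    - [0,-0.01,0,0,0,0,1]
    - [0,-0.03,0,0,0,0,1]
    - [0,-0.04,0,0,0,0,1]
    - [-0.03,-0.045,0,0,0,0,1]
    - [-0.07,-0.045,0,0,0,0,1]
    - [-0.11,-0.045,0.02,0,0,0,1]
    - [-0.15,-0.045,0.06,0,0,0,1]
    - [-0.18,-0.045,0.1,0,0,0,1]
    - [-0.2,-0.045,0.14,0,0,0,1]

```text
time: 12.88
eef_pos: [0.4661, -0.1498, 0.1978]
tool_rot: [1.153, 1.24, -1.151]
force: [0.3, -0.5, 0.1]
opening: 0.002
```

Emit:
arm_command:
  commands:
    - [0,0,0.04,0,0,0,1]
    - [0,0,0.08,0,0,0,1]
    - [0,0,0.12,0,0,0,1]
    - [0,0,0.16,0,0,0,1]
    - [0,0,0.16,0,0,0,1]
    - [0,0,0.16,0,0,0,1]

```text
time: 13.38
eef_pos: [0.4772, -0.31, 0.1946]
tool_rot: [1.156, 1.242, -1.156]
force: [-0.2, 1.3, 0.4]
opening: 0.001
```

Run:
```python
from h import *
c,im,v=top();cv2.imwrite('pics/t8.png',v)
o=r.get_obs();print(o['time'],o['eef_pos'],o['force'],np.abs(o['joint_velocities']).max())
g=im.max(2);print(g[145:156,266:272]); 
for w in(158,175,195,205):print(w,g[w,258:282])
s=optics.get_image('scene');cv2.imwrite('pics/s8.png',cv2.resize(s[190:270,170:330],(800,400),interpolation=cv2.INTER_CUBIC)[:,:,::-1])
```

```text
13.4333 [ 0.4772 -0.3086  0.1945] [ 0.4908 -0.3223 -0.4216] 0.03174675824811203
[[229 230 231 231 232 232]
 [242 244 244 247 248 250]
 [131 123 107  98  82  68]
 [241 249 251 249 247 201]
 [240 239 239 237 233 229]
 [236 235 235 234 231 224]
 [234 234 236 235 228 223]
 [234 235 236 235 229 223]
 [234 235 236 235 229 223]
 [234 236 237 236 230 224]
 [235 235 237 236 230 225]]
158 [222 224 186 141 166 201 220 230 235 234 238 236 232 224 221 200 159 210
 223 221 219 220 218 217]
175 [219 221 227 192 148 173 204 221 229 234 235 239 236 231 224 219 195 151
 208 226 222 220 222 220]
195 [220 219 221 226 195 149 174 203 222 229 235 236 241 235 231 226 219 200
 159 215 229 226 224 224]
205 [251 224 210 212 183 134 157 193 217 229 235 238 241 241 238 232 226 218
 190  99  35  33  36  37]
```

View pics/t8.png

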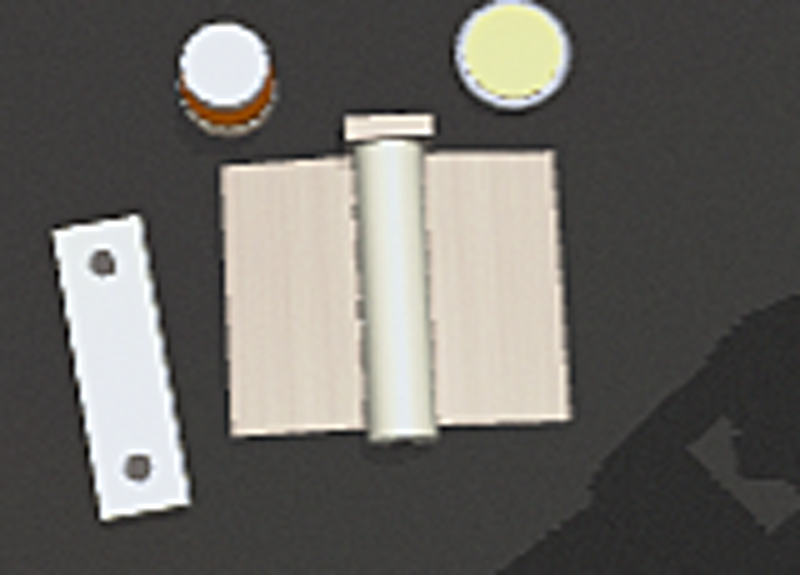

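View pics/s8.png

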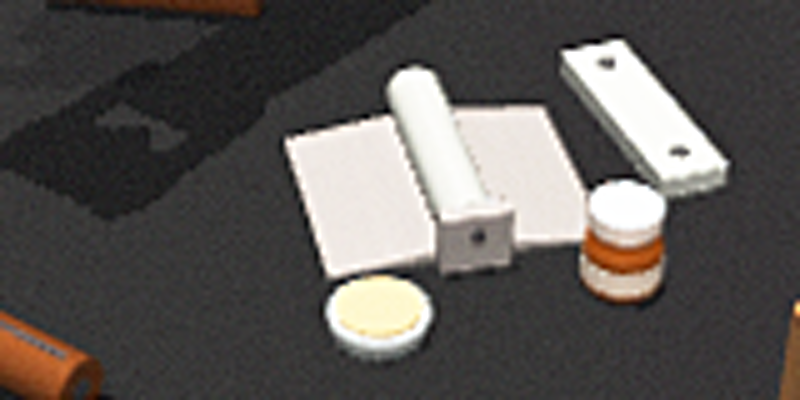

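The top view shows the column seated in the groove with its end against the stop, at about row 147. The scene view agrees, and the bar, jar and dish haven't moved. Handing in.

```bash
python3 -c "
from workcell import r
print(r.job_done())"
```

```text
the job is handed in; nothing more can be done
None
```

The column is in the groove with its end against the end stop, and I handed the job in at about 13.4 s of the 64 s allowed.

- **Rolling:** I pushed the column's side with both open fingers, so it stayed parallel. Its dark line turned out of sight underneath before it reached the ramp, so it had rolled well over a quarter turn. It then went over the crest and dropped into the groove.
- **Pushing along the groove:** I pushed its open end with the shut fingers for about 31 mm. It stopped moving at the stop as the force rose to about 12 N along the push (14 N in all), and I backed off.
- **Last checks:** In the top and scene pictures the column is parallel in the groove. At most a thin dark line of about 1 pixel (under 3 mm) shows between its end and the stop. The flat bar, jar and dish are where they started. I did not re-measure the bottle, slide box or screwdriver, but the arm did not go near them. The arm is clear, about 0.19 m up and well to the side, with no force beyond sensor noise.

No check failed. The only disagreement was about 0.6 degrees between two readings of the V-rest's direction, which made no difference.

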